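Roll the rinsed rolling pin onto its parking strip

ROBOT

A 6-joint arm with a two-finger parallel gripper is mounted at the origin on the work surface. World frame = base frame: x ahead of the robot, y to its left, z up, the work surface at z = 0. Lengths are in mm, angles in rad, forces in N, time in s.
With the tool pointing down it reaches from about 350 to 875 mm from the base axis. Payload 4.2 kg.
Tool frame: the origin (TCP) lies at the very end of the fingers, on their centre line; the grasp point (between the pads) lies 19 mm behind it; z points along the fingers, y is the direction in which the jaws open and shut (so a half turn about z gives the same grasp; the last joint's range is limited). The gripper opens to 85 mm and grips with 20 to 120 N. Pads are 22 mm wide; open, the fingers measure 114 mm over their backs; the gripper's body (76 mm by 85 mm) begins 54 mm behind the grasp point. The pads swing forward as they close: fully open they stand 13 mm farther back than shut.
Start: joints at [1.373, 0.385, 0.008, 0, -1.194, -0.259], TCP at [275.64, 560.911, 200.712] pointing down, gripper open.
Joint ranges: [-3.14, 3.14], [-1.21, 2.06], [-1.07, 1.41], [-3.16, 2.05], [-2.99, -0.16], [-3.1, 3.1]. Speed limits (rad/s): [2.79, 2.79, 3.14, 3.14, 3.14, 3.14].

INTERFACE

Orientations are given as a unit quaternion [x, y, z, w].
In Python, from bench import arm, optics, job gives the robot as it stands.
- The arm moves only by the tool send_rows, never from a script. Its argument "steps" is a list that holds one entry, the list of rows, each a list of 5 numbers: the shift along the tool's x, y, z in cm, then the turn about the tool's z in rad, then the opening, from 0 (shut) to 1 (fully open). A call has 1 to 10 rows; each row shifts and turns the pose as measured when the row begins, along the tool's axes as they then stand; what a row does not reach is not made up. A row lasts 1/12 s, in which the tool goes at most 41.7 mm and 7.16 degrees, less where a joint would pass 70% of its speed; a pose out of reach is approached as far as the arm can. A call with a gripper value outside its range is refused whole. The fingers move at their own pace and stop on an object; the grip force is fixed at half the most. Time passes only in rows, so rows that do not move let the fingers close. It gives the time, the measured TCP pose, the force and the opening at its end, in the units of the state.
- arm.read_state(): the state, without advancing time (a new reading comes with each control period).
- optics.get_image(name): name is "scene" or "top" or "wrist"; returns (picture, depth): 400x640x3 uint8, blue, green, red; 400x640 float32, mm along the optical axis (not along the pixel's ray), 0 where there is no reading.
- optics.get_calibration(name): a dict with "K" (3x3 intrinsics, pixels), "k1" (the pictures are not rectified: a ray, as slopes to the right and down, at radius r is drawn at 1 + k1 r^2 times it, then the intrinsics apply), "rvec" (rotation vector, rad) and "tvec" (3), from world to camera coordinates, as OpenCV has them; the wrist camera has in their place "hand_eye" (4x4, takes a point from camera to tool coordinates, whose origin is the TCP and whose axes are the flange's). Camera axes: x right, y down, z forward; pixel columns grow to the right and rows downward; lengths in mm; the calibration is good to about 2 mm. A picture is of the moment at which its call begins: read the wrist's pose just before it. get_calibration takes no time and is no camera call.
- job.job_done(): hands the job in, once; it reports no verdict.
The state is a dict: "clock": time; "joints": joint angles; "joint_vel": joint speeds; "joint_efforts": joint torques, N m; "position": TCP position; "ee_rot": TCP orientation; "contact_force": force on the tool from outside, world axes, zero at the start; "wrist_torque": the same for the moment, N m; "gripper_width": finger opening in mm.
Only numpy, scipy, OpenCV 4.12 (cv2) and the standard library are available. Lean on these libraries where they do the work, as an engineer would, in place of code of your own. Each camera call takes 0.05 s, during which the arm holds its last target. There are 200 camera calls.

TASK

The rinsed wooden rolling pin must go to its drying place: roll it across the black mat by stroking or pushing its upper side with your fingertips, from above, until it comes to rest lying along the yellow strip with its middle line over the strip. It has to roll, not slide: do not grasp or lift it and do not reach down beside it. Leave the beaker, shaker and spray bottle where they are.

Things in the scene. Friction and masses are not known exactly. Their poses are not given: they have to be found in the camera images.
- pin: wooden rolling pin with two blue rings, a plain cylinder 60 mm thick, 240 mm long (plus 6 mm domed ends), about 0.45 kg, lying on the mat. Origin: middle of its axis, 30 mm above the mat's top. x runs along its length; y and z turn as it rolls (z up at the start). Fingertips grip it well: a tip stroked over its top carries the top along, and the pin travels half as far as the tip
- strip: yellow strip painted flat on the mat (nothing to feel), 250 mm long, 40 mm wide. Origin: its centre, at the height of the mat's top; x along its length, y across it. It lies 130 to 230 mm to one side or the other of the pin, almost parallel to it.
- mat: black rubber drying mat, fixed, 290 x 530 mm, 6 mm thick. Origin: centre of its underside on the counter (z = 0); y along its long side, z up; its top is at z = 0.006. A pin rolling slowly on it comes to rest by itself within a few mm.
- beaker: open steel beaker standing near one end of the mat, 60 mm in diameter, 85 mm tall, loose. Origin: centre of its underside. Leave alone.
- shaker: amber glass shaker with a steel cap standing near the other end of the mat, 54 mm in diameter, 95 mm tall, loose. Origin: centre of its underside. Leave alone.
- spray: white spray bottle with a yellow head standing on the counter to the right of the mat, 74 mm in diameter, about 220 mm tall, loose. Origin: centre of its underside. Leave alone.

How it is judged (in metres and radians):
On the way:
1. the pin has rolled over (at least 150 degrees) (angle between pin's own z axis and vertical above 2.6 rad), for 0.02 s.
At the end, for the whole second after the job is handed in: the pin lies at rest on the mat, its middle within 20 mm of the strip's centre line and within 40 mm of its centre lengthwise, parallel to the strip within 0.2 rad (11 degrees) (y of pin in the frame of strip between -0.02 and 0.02 m and x of pin in the frame of strip between -0.04 and 0.04 m and z of pin in the frame of strip between 0.026 and 0.034 m and angle between the x axis of pin and the x axis of strip, either way round below 0.2 rad and linear speed of pin below 0.01 m/s and angular speed of pin below 0.3 rad/s); the robot touches nothing.
It fails at once if the pin is lifted more than 12 mm off the mat (z of pin in the frame of mat above 0.048 m).
It fails at once if the fingers grip the pin or shove it from low down (between the pads lower than 54 mm above the mat) (contact force between the fingers and pin above 0.5 N and z of the grasp point in the frame of mat below 0.06 m).
It fails at once if the beaker, shaker or spray bottle is moved by more than 20 mm (distance of any of beaker, shaker, spray from where it was at the start of the episode above 0.02 m).
It also fails if it takes over 72 s, if anything falls off the work surface, if the arm or the gripper's body presses on something with over 40 N, if the wrist force passes 120 N, or if a joint passes its speed limit or range.

## Working session

There is one attempt and no reset: what is moved stays moved. The work goes in short steps, Python scripts to look and compute and a tool call to move; the robot and the scene stay as the last step left them, time stands still between calls to the robot, and variables do not carry over. Pictures are saved under pics/ and viewed, about 8 in all and at most 12, crops included, and the job is handed in when it is done.

Besides the shell and the picture viewer there is one more tool, called as name(argument=value, ...), one argument or row to a line, values as JSON. send_rows: Moves the arm, as the interface text tells. Its arguments: {"type":"object","properties":{"steps":{"type":"array","items":{"type":"array","items":{"type":"array","items":{"type":"number"}}}}},"required":["steps"]}

```bash
mkdir -p pics; cat > h.py <<'E'
import numpy as np, cv2
from bench import arm, optics, job
def pix2w(cam, uv, z):
    """pixel -> world point on plane z (mm), fixed cams"""
    c=optics.get_calibration(cam); K=np.array(c["K"],float)
    R=cv2.Rodrigues(np.array(c["rvec"],float))[0]; t=np.array(c["tvec"],float).ravel()
    p=cv2.undistortPoints(np.array(uv,float).reshape(-1,1,2),K,np.array([c["k1"],0,0,0],float)).reshape(-1,2)
    d=np.c_[p,np.ones(len(p))]@R; o=-R.T@t
    return o+d*((z-o[2])/d[:,2])[:,None]
def snap(cam,name):
    im,d=optics.get_image(cam); cv2.imwrite(f"pics/{name}.png",im); np.save(f"pics/{name}.npy",d); return im,d
E
python3 - <<'E'
from h import *
print({k:v for k,v in arm.read_state().items() if k in("clock","position","ee_rot","gripper_width","contact_force")})
snap("top","t0")
c=optics.get_calibration("top");print(c)
E
```

```text
{'clock': 0.0, 'position': array([275.34762997, 560.33636351, 199.60317752]), 'ee_rot': array([ 9.74016172e-01, -2.26475704e-01, -1.89230764e-04,  1.10236248e-03]), 'contact_force': array([ 0.5968504 , -0.59970939, -0.09083901]), 'gripper_width': 85.25804791355655}
{'K': array([[423.49902101,   0.        , 317.18076442],
       [  0.        , 423.49902101, 192.76958903],
       [  0.        ,   0.        ,   1.        ]]), 'k1': -0.0909713516505663, 'rvec': array([ 2.10469458, -2.15033434,  0.18894086]), 'tvec': array([ -60.26486512,  558.28613321, 1157.39058274])}
```

View pics/t0.png

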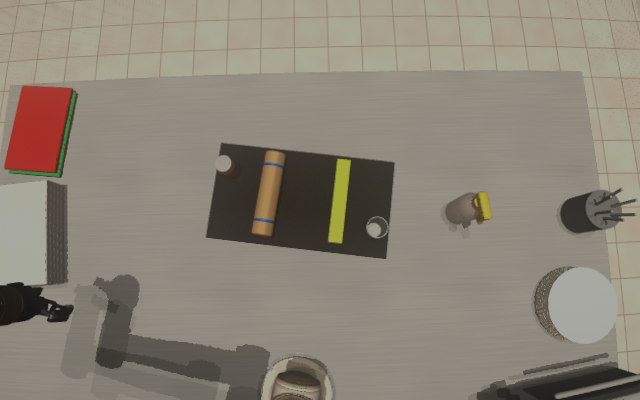

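The top view shows the pin at about (269,194), the strip at (340,201), the shaker at (224,163), the beaker at (377,228) and the spray bottle at (465,208). I'll enlarge it to measure.

```bash
python3 - <<'E'
from h import *
im=cv2.imread("pics/t0.png"); x0,y0=200,135
cv2.imwrite("pics/t0c.png",cv2.resize(im[135:265,200:400],None,fx=4,fy=4,interpolation=cv2.INTER_CUBIC))
hsv=cv2.cvtColor(im,cv2.COLOR_BGR2HSV); roi=np.zeros(im.shape[:2],bool); roi[135:265,200:400]=1
def fit(m,z,name):
    n,l,s,_=cv2.connectedComponentsWithStats(m.astype(np.uint8)); k=1+s[1:,4].argmax()
    v,u=np.nonzero(l==k); w=pix2w("top",np.c_[u,v],z)[:,:2]
    (c,sz,a)=cv2.minAreaRect(w.astype(np.float32)); b=cv2.boxPoints((c,sz,a))
    e=[b[1]-b[0],b[2]-b[1]]; e=max(e,key=np.linalg.norm)
    print(name,len(u),"mean",w.mean(0),"rect",c,sz,"dir deg",np.degrees(np.arctan2(e[1],e[0])))
H,S,V=[hsv[...,i].astype(int) for i in range(3)]
fit(roi&(H>=24)&(H<=35)&(S>150)&(V>90),6,"strip")
pm=roi&(S>60)&(V>70)&((H<22)|(H>100)); pm[:,:245]=0; pm[:,300:]=0
fit(pm,36,"pin")
for n,p,z in(("shaker cap",(224,160),95),("beaker rim",(377,228),85),("spray",(462,209),100)): print(n,pix2w("top",[p],z))
print("mat corners",pix2w("top",[(220,144),(394,162),(386,258),(207,238)],6))
E
```

```text
strip 1161 mean [ 540.86622021 -136.53511769] rect (542.4930419921875, -136.50706481933594) (41.54880905151367, 248.93606567382812) dir deg -7.8776307
pin 1748 mean [561.88057995  69.79532606] rect (564.7352905273438, 69.31793212890625) (61.11386489868164, 253.5924072265625) dir deg -9.864164
shaker cap [[647.48723953 186.39123346  95.        ]]
beaker rim [[ 449.24617152 -233.43295153   85.        ]]
spray [[ 494.05408338 -467.7125138   100.        ]]
mat corners [[ 721.74034096  219.8289711     6.        ]
 [ 653.63100406 -304.94036781    6.        ]
 [ 369.10932906 -266.86440914    6.        ]
 [ 437.44433613  252.56562339    6.        ]]
```

View pics/t0c.png

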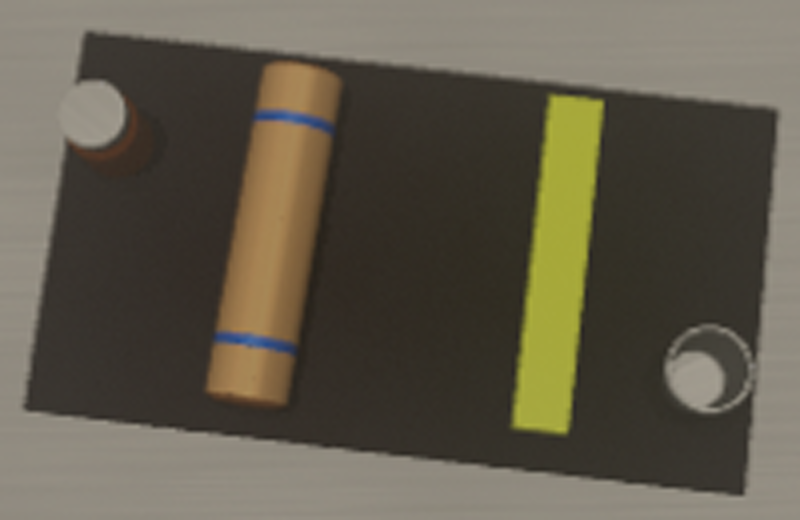

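```bash
cat >> h.py <<'E'
from scipy.spatial.transform import Rotation as Rn
def delta(xyz,yaw_x):
    """shift in tool axes (cm) and turn about tool z to bring TCP to xyz, tool x at world yaw (deg)"""
    s=arm.read_state(); R=Rn.from_quat(s["ee_rot"]).as_matrix()
    y=np.arctan2(R[1,0],R[0,0]); d=(np.radians(yaw_x)-y+np.pi)%(2*np.pi)-np.pi
    print("clk",s["clock"],"pos",s["position"].round(1),"yaw",np.degrees(y).round(2),"shift cm",(R.T@(np.array(xyz)-s["position"])/10).round(2),"turn",round(-d,3),"F",np.round(s["contact_force"],1))
E
python3 - <<'E'
from h import *
f=lambda x,y:(200+x/4,135+y/4)
def mid(a,b,z): 
    w=pix2w("top",[a,b],z)[:,:2]; d=w[0]-w[1]; return w.mean(0),np.linalg.norm(d),np.degrees(np.arctan2(d[1],d[0]))
print(mid(f(294,121),f(255,343),66)); print(mid(f(576,97),f(541,433),6))
delta((567,88,130),-99.9)
E
```

```text
(array([557.16975219,  64.38283182]), np.float64(160.69205633250417), np.float64(-9.915116782341515))
(array([ 540.11167588, -138.16648852]), np.float64(252.35909995268943), np.float64(-7.611984354162867))
clk 0.05 pos [275.4 560.3 199.6] yaw -26.18 shift cm [47.01 29.5   7.03] turn 1.287 F [-0.6  1.1  0.3]
```

send_rows(
  steps=[
    [[3.3, 2.1, 0, 0, 1], [3.3, 2.1, 0, 0, 1], [3.3, 2.1, 0, 0, 1], [3.3, 2.1, 0, 0, 1], [3.3, 2.1, 0, 0, 1], [3.3, 2.1, 0, 0, 1], [3.3, 2.1, 0, 0, 1], [3.3, 2.1, 0, 0, 1], [3.3, 2.1, 0, 0, 1], [3.3, 2.1, 0, 0, 1]],
  ],
)

```text
clock: 0.88
position: [480.7, 216.4, 192.8]
ee_rot: [0.976, -0.22, -0.003, 0.007]
contact_force: [0.2, 0.7, 0.1]
gripper_width: 85.3
```

send_rows(
  steps=[
    [[0, 0, 0, 0.12, 1], [0, 0, 0, 0.12, 1], [0, 0, 0, 0.12, 1], [0, 0, 0, 0.12, 1], [0, 0, 0, 0.12, 1], [0, 0, 0, 0.12, 1], [0, 0, 0, 0.12, 1], [0, 0, 0, 0.12, 1], [0, 0, 0, 0.12, 1], [0, 0, 0, 0.12, 1]],
  ],
)

```text
clock: 1.72
position: [480.2, 203.7, 186.0]
ee_rot: [-0.662, 0.749, 0.0, -0.015]
contact_force: [-0.1, -0.7, 1.0]
gripper_width: 85.7
```

```bash
python3 -c "
from h import *
delta((567,88,90),-99.9)"
```

```text
clk 1.7167 pos [480.2 203.7 186. ] yaw -97.08 shift cm [ 10.19 -10.24   9.63] turn 0.049 F [-0.1 -0.7  1. ]
```

send_rows(
  steps=[
    [[2.2, -2.0, 2.0, 0.03, 1], [2.2, -2.0, 2.0, 0.02, 1], [2.2, -2.0, 2.0, 0, 1], [2.2, -2.0, 2.0, 0, 1], [2.2, -2.0, 1.5, 0, 1], [0, 0, 0, 0, 1], [0, 0, 0, 0, 1]],
  ],
)

```text
clock: 2.3
position: [560.3, 73.5, 85.0]
ee_rot: [-0.642, 0.767, 0.002, -0.016]
contact_force: [0.3, 0.0, 0.2]
gripper_width: 85.4
```

```bash
python3 - <<'E'
from h import *
delta((563,81,70),-99.9); print(arm.read_state()["ee_rot"])
im,d=snap("scene","s1"); cv2.imwrite("pics/s1.png",im)
E
```

```text
clk 2.3 pos [560.3  73.5  85. ] yaw -100.15 shift cm [-0.82 -0.17  1.48] turn -0.004 F [0.3 0.  0.2]
[-0.64159852  0.76687366  0.00181801 -0.01590057]
```

View pics/s1.png

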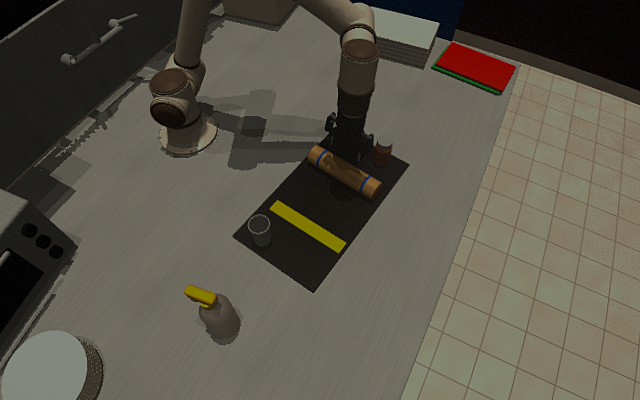

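send_rows(
  steps=[
    [[-0.8, 0, 0, 0, 0], [0, 0, 0, 0, 0], [0, 0, 0, 0, 0], [0, 0, 0, 0, 0], [0, 0, 0, 0, 0], [0, 0, 0, 0, 0], [0, 0, 0.5, 0, 0], [0, 0, 0, 0, 0]],
  ],
)

```text
clock: 3.02
position: [561.2, 87.7, 82.9]
ee_rot: [-0.645, 0.764, 0.001, -0.013]
contact_force: [-0.5, 0.1, -0.6]
gripper_width: 0.1
```

```bash
python3 - <<'E'
from h import *
delta((563,81,66),-99.9)
a,d=snap("wrist","w1")
E
```

```text
clk 3.0167 pos [561.2  87.7  82.9] yaw -99.71 shift cm [ 0.6  -0.32  1.7 ] turn 0.003 F [-0.5  0.1 -0.6]
```

View pics/w1.png

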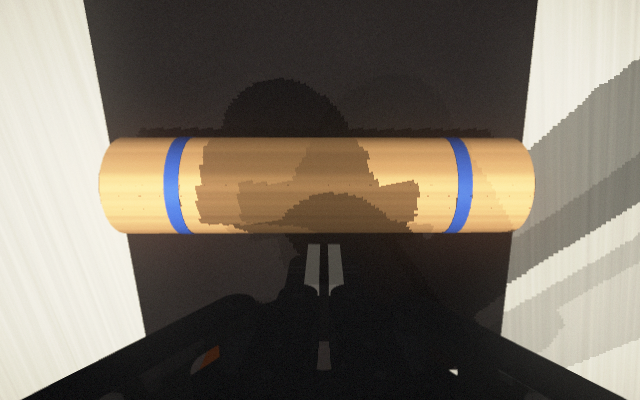

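The wrist view shows the pin across the picture with its rings at columns 175 and 465, so its middle is near column 318. The shut tips are at about (323,250), so they are centred along its length. I'll find the pin's top line from depth.

```bash
cat >> h.py <<'E'
def wpts(d,mask,s):
    c=optics.get_calibration("wrist"); v,u=np.nonzero(mask&(d>0))
    p=cv2.undistortPoints(np.c_[u,v].astype(float).reshape(-1,1,2),np.array(c["K"],float),np.array([c["k1"],0,0,0],float)).reshape(-1,2)
    z=d[v,u].astype(float); P=np.c_[p*z[:,None],z,np.ones(len(z))]@np.array(c["hand_eye"]).T
    return Rn.from_quat(s["ee_rot"]).apply(P[:,:3])+s["position"]
def pin(name="w",strip=(541,-137,-7.8)):
    """pin axis from the wrist depth: points above z=40 with wood/blue colour; circle fit across, r=30"""
    from scipy.optimize import least_squares
    s=arm.read_state(); im,d=snap("wrist",name); h=cv2.cvtColor(im,cv2.COLOR_BGR2HSV)
    P=wpts(d,(h[...,1]>90)&(h[...,2]>60),s); P=P[(P[:,2]>40)&(P[:,2]<80)]
    f=lambda q:np.hypot((P[:,1]-q[0]-q[1]*(P[:,0]-555)),P[:,2]-q[2])-30
    r=least_squares(f,[np.median(P[:,1]),-.17,36],loss="soft_l1",f_scale=2)
    q=r.x; a=np.array([1,q[1]])/np.hypot(1,q[1]); t=P[:,:2]@a; lo,hi=np.percentile(t,[.3,99.7])
    o=np.array([555,q[0]]); c=o+a*((lo+hi)/2-o@a); n=np.array([a[1],-a[0]])
    th=np.radians(strip[2]); b=np.array([np.cos(th),np.sin(th)]); m=np.array([b[1],-b[0]]); g=np.array(strip[:2])-c
    print("pin c",c.round(1),"axis z",q[2].round(1),"len",(hi-lo).round(1),"ang",np.degrees(np.arctan(q[1])).round(2),"rms",np.median(abs(f(q))).round(2),
      "| to strip: across",(g@m).round(1),"along",(g@b).round(1),"| TCP ahead of pin",((s["position"][:2]-c)@n).round(1),"side",((s["position"][:2]-c)@a).round(1),
      "| pos",s["position"].round(1),"clk",round(s["clock"],2),"F",np.round(s["contact_force"],1))
    return c
E
python3 -c "
from h import *
pin('w2')"
```

```text
pin c [560.   70.2] axis z 36.5 len 238.2 ang -9.88 rms 0.36 | to strip: across 207.9 along 9.3 | TCP ahead of pin -17.5 side -1.3 | pos [561.7  87.7  83.5] clk 3.07 F [0.2 0.2 0.2]
```

send_rows(
  steps=[
    [[0, 0, 0.8, 0, 0], [0, 0, 0.5, 0, 0], [0, 0, 0.3, 0, 0], [0, 0, 0.2, 0, 0], [0, 0, 0, 0, 0]],
  ],
)

```text
clock: 3.53
position: [561.1, 86.8, 63.2]
ee_rot: [-0.644, 0.765, 0.001, -0.013]
contact_force: [-0.1, -0.1, -0.0]
gripper_width: 0.3
```

send_rows(
  steps=[
    [[0.5, 0, -0.1, 0, 0], [0.6, 0, -0.05, 0, 0], [0.7, 0, 0, 0, 0]],
  ],
)

```text
clock: 3.78
position: [558.2, 68.7, 64.7]
ee_rot: [-0.645, 0.764, 0.001, -0.013]
contact_force: [0.1, 0.4, 0.2]
gripper_width: -0.1
```

```bash
python3 -c "
from h import *
pin('w3')"
```

```text
pin c [559.9  70.1] axis z 36.5 len 238.4 ang -9.89 rms 0.36 | to strip: across 207.7 along 9.4 | TCP ahead of pin 1.6 side -1.5 | pos [558.2  68.7  64.7] clk 3.78 F [0.1 0.4 0.2]
```

send_rows(
  steps=[
    [[-1.2, 0, 0, 0, 0], [0, 0, 0.1, 0, 0], [0, 0, 0.1, 0, 0], [0, 0, 0, 0, 0]],
  ],
)

```text
clock: 4.17
position: [560.1, 78.8, 63.2]
ee_rot: [-0.644, 0.765, 0.001, -0.013]
contact_force: [-0.2, -0.5, -0.4]
gripper_width: 0.2
```

send_rows(
  steps=[
    [[0.5, 0, 0.05, 0, 0], [0.6, 0, 0.05, 0, 0], [0.6, 0, 0.05, 0, 0], [0.6, 0, 0.05, 0, 0]],
  ],
)

```text
clock: 4.5
position: [555.9, 55.4, 61.4]
ee_rot: [-0.645, 0.764, 0.001, -0.013]
contact_force: [-0.5, 0.2, -0.5]
gripper_width: 0.3
```

```bash
python3 -c "
from h import *
pin('w4')"
```

```text
pin c [559.9  70. ] axis z 36.4 len 238.5 ang -9.88 rms 0.36 | to strip: across 207.7 along 9.4 | TCP ahead of pin 15.0 side -1.4 | pos [555.9  55.4  61.4] clk 4.5 F [-0.5  0.2 -0.5]
```

send_rows(
  steps=[
    [[-1.3, 0, -0.1, 0, 0], [-1.2, 0, 0, 0, 0], [0, 0, 0.1, 0, 0], [0, 0, 0.1, 0, 0], [0, 0, 0.1, 0, 0], [0, 0, 0, 0, 0]],
  ],
)

```text
clock: 5.05
position: [560.1, 80.7, 58.6]
ee_rot: [-0.644, 0.765, 0.001, -0.013]
contact_force: [0.3, -0.3, 0.0]
gripper_width: 0.2
```

send_rows(
  steps=[
    [[0, 0, 0.1, 0, 0], [0, 0, 0.1, 0, 0]],
  ],
)

```text
clock: 5.22
position: [560.0, 80.8, 56.5]
ee_rot: [-0.644, 0.765, 0.001, -0.013]
contact_force: [0.3, -0.1, -0.3]
gripper_width: -0.2
```

send_rows(
  steps=[
    [[0.4, 0, -0.05, 0, 0], [0.5, 0, 0, 0, 0]],
  ],
)

```text
clock: 5.38
position: [558.3, 71.9, 56.8]
ee_rot: [-0.644, 0.765, 0.001, -0.013]
contact_force: [-0.2, -0.9, 0.4]
gripper_width: -0.2
```

```bash
python3 - <<'E'
from h import *
pin('w5')
s=arm.read_state(); im,d=snap("scene","s2")
c=optics.get_calibration("scene"); K=np.array(c["K"]);p=[s["position"],[560,70,36]]
uv=cv2.projectPoints(np.array(p,float),np.array(c["rvec"],float),np.array(c["tvec"],float),K,np.array([c["k1"],0,0,0]))[0].reshape(-1,2);print(uv)
u,v=uv[0].astype(int); cr=im[v-60:v+50,u-70:u+70]
cv2.imwrite("pics/s2c.png",cv2.resize(cv2.convertScaleAbs(cr,alpha=2),None,fx=5,fy=5,interpolation=cv2.INTER_CUBIC))
E
```

```text
pin c [559.9  70. ] axis z 36.5 len 238.4 ang -9.89 rms 0.36 | to strip: across 207.7 along 9.4 | TCP ahead of pin -1.5 side -1.9 | pos [558.3  71.9  56.8] clk 5.38 F [-0.2 -0.9  0.4]
[[343.45722136 166.31192464]
 [343.59813293 170.97623489]]
```

View pics/s2c.png

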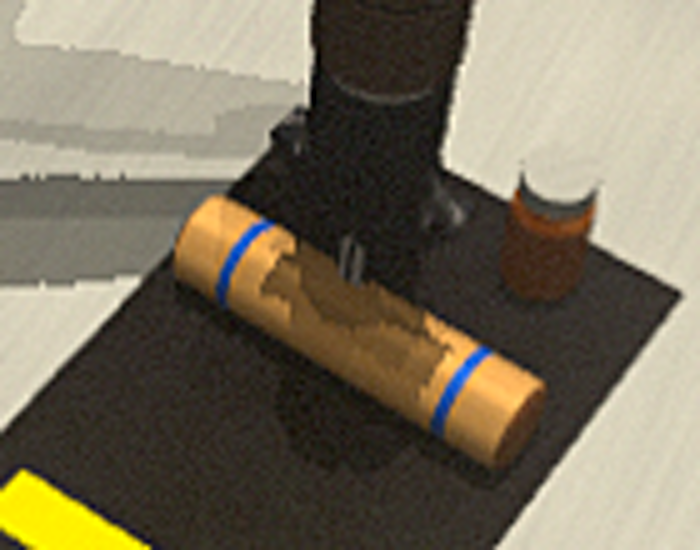

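View pics/w5.png

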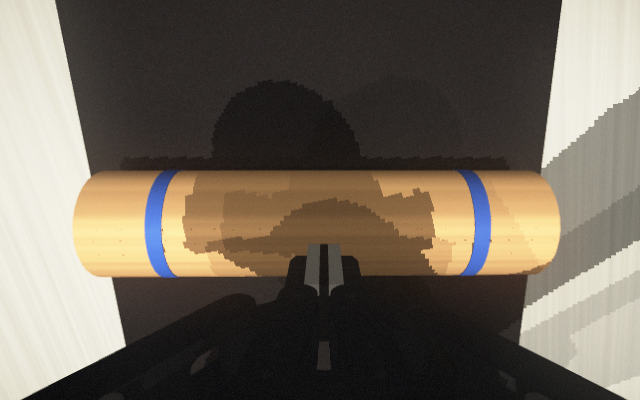

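The crop shows the shut tips at the pin's rear upper side. They sit about 5 px above where the TCP projects, and the wrist view has their ends at (323,245). I'll measure the tip position from depth.

```bash
python3 - <<'E'
from h import *
s=arm.read_state(); d=np.load("pics/w5.npy"); c=optics.get_calibration("wrist")
for u,v in((315,248),(333,248),(315,265),(333,265),(315,285)):
    m=np.zeros(d.shape,bool); m[v-1:v+2,u-1:u+2]=1; P=wpts(d,m,s)
    T=Rn.from_quat(s["ee_rot"]).inv().apply(P-s["position"]); print(u,v,d[v,u],"world",np.median(P,0).round(1),"tool",np.median(T,0).round(1))
# project TCP in wrist cam
H=np.linalg.inv(c["hand_eye"]); print(np.round(c["hand_eye"],3))
for p in([0,0,0],[0,0,-10],[0,0,-20],[11,0,0]):
    q=cv2.projectPoints((H[:3,:3]@np.array(p,float)+H[:3,3]).reshape(1,3),np.zeros(3),np.zeros(3),c["K"],np.array([c["k1"],0,0,0]))[0].ravel(); print(p,q.round(1))
d2=np.load("pics/s2.npy"); c=optics.get_calibration("scene"); R=cv2.Rodrigues(c["rvec"])[0]
for u,v in((341,160),(344,160),(341,156),(344,157),(345,161)):
    p=cv2.undistortPoints(np.array([[[u,v]]],float),c["K"],np.array([c["k1"],0,0,0])).ravel(); z=d2[v,u]
    print("scene",u,v,(R.T@(np.array([p[0]*z,p[1]*z,z])-np.ravel(c["tvec"]))).round(1))
E
```

```text
315 248 147.01804 world [559.9  60.1  95.4] tool [ 11.3  -3.1 -38.6]
333 248 146.43927 world [552.7  61.3  95.7] tool [ 11.4   4.2 -38.7]
315 265 131.39194 world [559.9  60.4 111. ] tool [ 11.4  -2.8 -54.1]
333 265 131.42834 world [553.4  61.6 111. ] tool [ 11.3   3.9 -54. ]
315 285 117.640915 world [559.9  60.7 125.5] tool [ 11.4  -2.4 -68.6]
[[ 1.00000e-03 -9.61000e-01 -2.78000e-01  7.10430e+01]
 [ 1.00000e+00  1.00000e-03 -0.00000e+00  3.59000e-01]
 [ 0.00000e+00 -2.78000e-01  9.61000e-01 -1.73606e+02]
 [ 0.00000e+00  0.00000e+00  0.00000e+00  1.00000e+00]]
[0, 0, 0] [322.8 237.6]
[0, 0, -10] [322.8 245.3]
[0, 0, -20] [322.7 253.9]
[11, 0, 0] [322.8 217.6]
scene 341 160 [552.9  59.7  96.2]
scene 344 160 [563.2  57.3 104.7]
scene 341 156 [551.6  60.3 113. ]
scene 344 157 [560.5  62.2 111.5]
scene 345 161 [565.7  59.5  99.1]
```

```bash
python3 - <<'E'
from h import *
s=arm.read_state(); print(s["gripper_width"],s["joints"].round(3))
d=np.load("pics/w5.npy"); im=cv2.imread("pics/w5.png")
for v in range(228,262,2):
    m=np.zeros(d.shape,bool); m[v,316]=1; P=wpts(d,m,s)[0]; T=Rn.from_quat(s["ee_rot"]).inv().apply(P-s["position"]); print(v,d[v,316].round(1),"world",P.round(1),"tool",T.round(1),im[v,316])
cv2.imwrite("pics/w5c.png",cv2.resize(cv2.convertScaleAbs(im[200:300,250:400],alpha=1.8),None,fx=5,fy=5,interpolation=cv2.INTER_NEAREST))
E
```

```text
-0.11478752792590351 [ 0.418  0.437 -0.316  0.007 -0.844 -0.595]
228 175.0 world [559.9  62.   66.3] tool [ 8.9 -3.3 -9.4] [ 58  90 120]
230 174.7 world [560.1  62.9  66.8] tool [  8.   -3.3 -10. ] [ 59  91 117]
232 175.2 world [560.3  64.   66.6] tool [ 6.9 -3.3 -9.8] [ 56  87 120]
234 176.1 world [560.5  65.2  66. ] tool [ 5.7 -3.3 -9.2] [ 57  87 116]
236 174.9 world [560.6  65.7  67.3] tool [  5.1  -3.3 -10.6] [ 53  83 109]
238 176.0 world [560.8  67.1  66.6] tool [ 3.8 -3.3 -9.9] [ 54  83 108]
240 176.6 world [561.   68.2  66.3] tool [ 2.6 -3.3 -9.6] [ 54  82 108]
242 177.6 world [561.3  69.5  65.6] tool [ 1.3 -3.4 -8.9] [ 53  80 106]
244 176.5 world [561.4  70.1  66.9] tool [  0.8  -3.3 -10.2] [61 75 88]
246 147.7 world [559.5  60.   94. ] tool [ 11.4  -2.7 -37.1] [71 77 83]
248 146.8 world [559.6  60.5  95.1] tool [ 11.   -2.7 -38.2] [73 80 82]
250 143.6 world [559.5  60.   98.2] tool [ 11.5  -2.6 -41.3] [66 76 80]
252 142.3 world [559.6  60.3  99.6] tool [ 11.3  -2.6 -42.7] [69 77 81]
254 140.4 world [559.5  60.2 101.6] tool [ 11.4  -2.6 -44.8] [71 79 84]
256 139.7 world [559.6  60.7 102.4] tool [ 10.9  -2.6 -45.5] [76 83 87]
258 136.8 world [559.5  60.3 105.3] tool [ 11.4  -2.5 -48.4] [71 78 82]
260 135.3 world [559.6  60.4 106.9] tool [ 11.3  -2.5 -50. ] [71 79 84]
```

View pics/w5c.png

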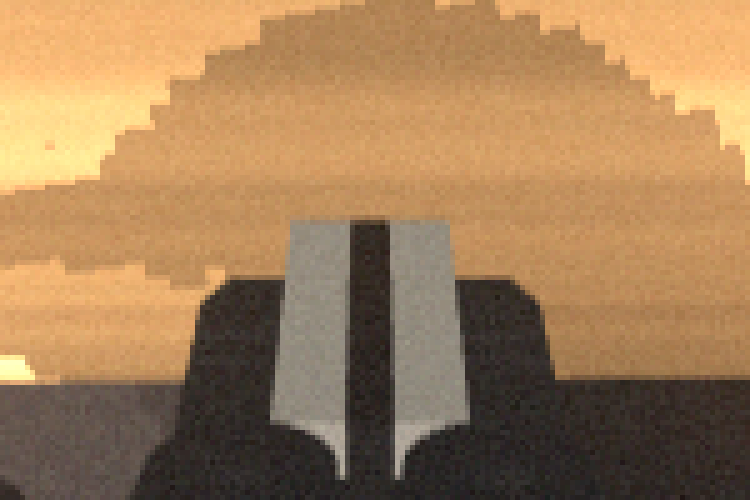

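The tips end about 36 mm short of the reported TCP. Wrist depth puts the last finger surface at tool z −37. The scene camera agrees, and there was no force at TCP z 56.8. The tips are therefore at z ≈ 93, and the pin's top (66) should be met at TCP z ≈ 30. I'll back off behind the top and descend gently, watching the force.

send_rows(
  steps=[
    [[-0.6, 0, 0, 0, 0], [-0.6, 0, 0.6, 0, 0], [0, 0, 0.6, 0, 0], [0, 0, 0.4, 0, 0], [0, 0, 0.2, 0, 0], [0, 0, 0, 0, 0]],
  ],
)

```text
clock: 5.98
position: [559.9, 83.8, 36.5]
ee_rot: [-0.644, 0.765, 0.001, -0.013]
contact_force: [0.6, 0.1, -0.9]
gripper_width: -0.2
```

send_rows(
  steps=[
    [[0, 0, 0.2, 0, 0], [0, 0, 0.2, 0, 0], [0, 0, 0, 0, 0]],
  ],
)

```text
clock: 6.23
position: [560.5, 84.3, 35.0]
ee_rot: [-0.644, 0.765, 0.001, -0.013]
contact_force: [0.2, -0.0, -0.1]
gripper_width: -0.3
```

send_rows(
  steps=[
    [[0, 0, 0.1, 0, 0], [0, 0, 0.1, 0, 0]],
  ],
)

```text
clock: 6.4
position: [561.2, 84.7, 34.3]
ee_rot: [-0.644, 0.765, 0.0, -0.012]
contact_force: [-3.2, 1.8, 8.2]
gripper_width: 0.1
```

Contact: 8 N upward at TCP z 34. Now I'll make a test stroke.

send_rows(
  steps=[
    [[0.6, 0, 0, 0, 0], [0.8, 0, 0, 0, 0], [0.8, 0, 0, 0, 0], [0.8, 0, 0, 0, 0]],
  ],
)

```text
clock: 6.73
position: [555.8, 55.0, 35.5]
ee_rot: [-0.645, 0.764, 0.0, -0.012]
contact_force: [-0.5, -0.9, 1.6]
gripper_width: 0.1
```

```bash
python3 -c "
from h import *
pin('w6')"
```

```text
pin c [557.5  55.4] axis z 36.4 len 238.4 ang -9.89 rms 0.35 | to strip: across 192.8 along 9.8 | TCP ahead of pin 0.6 side -1.6 | pos [555.8  55.   35.5] clk 6.73 F [-0.5 -0.9  1.6]
```

send_rows(
  steps=[
    [[0.8, 0, 0.05, 0, 0], [0.8, 0, 0.05, 0, 0], [0.8, 0, 0.05, 0, 0], [0.4, 0, 0, 0, 0], [0, 0, -0.8, 0, 0], [-1.0, 0, 0, 0, 0], [-1.0, 0, 0, 0, 0], [-0.9, 0, 0, 0, 0], [0, 0, 0, 0, 0]],
  ],
)

```text
clock: 7.53
position: [555.8, 52.9, 41.7]
ee_rot: [-0.643, 0.765, 0.0, -0.012]
contact_force: [-0.2, 0.4, -0.1]
gripper_width: 0.2
```

```bash
python3 -c "
from h import *
pin('w7')"
```

```text
pin c [553.9  34.7] axis z 36.5 len 238.2 ang -9.89 rms 0.35 | to strip: across 171.8 along 10.5 | TCP ahead of pin -18.3 side -1.3 | pos [555.8  52.9  41.7] clk 7.53 F [-0.2  0.4 -0.1]
```

send_rows(
  steps=[
    [[0.2, 0, 0.5, 0, 0], [0.2, 0, 0.3, 0, 0], [0.5, 0, 0, 0, 0], [0.8, 0, 0, 0, 0], [0.9, 0, 0, 0, 0], [0.9, 0, 0.03, 0, 0], [0.9, 0, 0.03, 0, 0], [0.9, 0, 0.05, 0, 0], [0.6, 0, 0, 0, 0], [0, 0, -0.9, 0, 0]],
  ],
)

```text
clock: 8.42
position: [543.0, -9.4, 42.6]
ee_rot: [-0.645, 0.764, 0.001, -0.014]
contact_force: [-0.2, 0.6, -0.9]
gripper_width: 0.1
```

send_rows(
  steps=[
    [[-0.9, 0, 0, 0, 0], [-1.0, 0, 0, 0, 0], [-1.0, 0, 0, 0, 0], [0, 0, 0, 0, 0]],
  ],
)

```text
clock: 8.75
position: [549.9, 21.4, 43.3]
ee_rot: [-0.644, 0.765, 0.0, -0.013]
contact_force: [0.0, 0.0, 0.1]
gripper_width: -0.1
```

```bash
python3 -c "
from h import *
pin('w8')"
```

```text
pin c [547.5  -2.2] axis z 36.5 len 238.2 ang -9.88 rms 0.35 | to strip: across 134.4 along 11.9 | TCP ahead of pin -23.7 side -1.7 | pos [549.9  21.4  43.3] clk 8.75 F [0.  0.  0.1]
```

send_rows(
  steps=[
    [[0.4, 0, 0.6, 0, 0], [0.4, 0, 0.3, 0, 0], [0.6, 0, 0, 0, 0], [0.8, 0, 0, 0, 0], [0.9, 0, 0, 0, 0], [0.9, 0, 0.03, 0, 0], [0.9, 0, 0.03, 0, 0], [0.9, 0, 0.05, 0, 0], [0.6, 0, 0, 0, 0], [0, 0, -0.9, 0, 0]],
  ],
)

```text
clock: 9.63
position: [535.9, -47.4, 42.7]
ee_rot: [-0.645, 0.764, 0.001, -0.015]
contact_force: [-0.8, -0.1, -0.5]
gripper_width: -0.2
```

send_rows(
  steps=[
    [[-0.9, 0, 0, 0, 0], [-1.0, 0, 0, 0, 0], [-1.0, 0, 0, 0, 0], [0, 0, 0, 0, 0]],
  ],
)

```text
clock: 9.97
position: [542.7, -16.5, 43.3]
ee_rot: [-0.644, 0.764, 0.001, -0.014]
contact_force: [-0.1, 0.8, -0.4]
gripper_width: 0.0
```

```bash
python3 -c "
from h import *
pin('w9')"
```

```text
pin c [540.8 -40.4] axis z 36.5 len 238.3 ang -9.88 rms 0.35 | to strip: across 95.7 along 13.3 | TCP ahead of pin -23.9 side -2.3 | pos [542.7 -16.5  43.3] clk 9.97 F [-0.1  0.8 -0.4]
```

send_rows(
  steps=[
    [[0.4, 0, 0.6, 0, 0], [0.4, 0, 0.3, 0, 0], [0.6, 0, 0, 0, 0], [0.8, 0, 0, 0, 0], [0.9, 0, 0, 0, 0], [0.9, 0, 0.03, 0, 0], [0.9, 0, 0.03, 0, 0], [0.9, 0, 0.05, 0, 0], [0.6, 0, 0, 0, 0], [0, 0, -0.9, 0, 0]],
  ],
)

```text
clock: 10.85
position: [528.8, -85.3, 42.7]
ee_rot: [-0.646, 0.763, 0.002, -0.016]
contact_force: [-0.1, 0.8, -0.6]
gripper_width: -0.1
```

send_rows(
  steps=[
    [[-0.9, 0, 0, 0, 0], [-1.0, 0, 0, 0, 0], [-1.0, 0, 0, 0, 0], [0, 0, 0, 0, 0]],
  ],
)

```text
clock: 11.18
position: [535.6, -54.5, 43.4]
ee_rot: [-0.645, 0.764, 0.001, -0.015]
contact_force: [0.3, 0.3, -0.3]
gripper_width: -0.0
```

```bash
python3 -c "
from h import *
pin('w10')"
```

```text
pin c [534.2 -78.6] axis z 36.5 len 238.2 ang -9.89 rms 0.35 | to strip: across 56.9 along 14.7 | TCP ahead of pin -23.9 side -2.7 | pos [535.6 -54.5  43.4] clk 11.18 F [ 0.3  0.3 -0.3]
```

send_rows(
  steps=[
    [[0.4, 0, 0.6, 0, 0], [0.4, 0, 0.3, 0, 0], [0.6, 0, 0, 0, 0], [0.8, 0, 0, 0, 0], [0.9, 0, 0, 0, 0], [0.9, 0, 0.03, 0, 0], [0.9, 0, 0.03, 0, 0], [0.9, 0, 0.05, 0, 0], [0.6, 0, 0, 0, 0], [0, 0, -0.9, 0, 0]],
  ],
)

```text
clock: 12.07
position: [521.9, -123.5, 42.8]
ee_rot: [-0.646, 0.763, 0.002, -0.017]
contact_force: [0.7, -1.0, -0.1]
gripper_width: -0.0
```

send_rows(
  steps=[
    [[-0.9, 0, 0, 0, 0], [-1.0, 0, 0, 0, 0], [-1.0, 0, 0, 0, 0], [0, 0, 0, 0, 0]],
  ],
)

```text
clock: 12.4
position: [528.5, -92.7, 43.4]
ee_rot: [-0.645, 0.764, 0.001, -0.016]
contact_force: [0.2, 0.3, 0.0]
gripper_width: -0.4
```

```bash
python3 -c "
from h import *
pin('w11')"
```

```text
pin c [ 527.4 -116.9] axis z 36.5 len 238.1 ang -9.9 rms 0.35 | to strip: across 18.0 along 16.2 | TCP ahead of pin -24.0 side -3.1 | pos [528.5 -92.7  43.4] clk 12.4 F [0.2 0.3 0. ]
```

send_rows(
  steps=[
    [[0.4, 0, 0.6, 0, 0], [0.4, 0, 0.3, 0, 0], [0.6, 0, 0, 0, 0], [0.7, 0, 0, 0, 0], [0.5, 0, 0, 0, 0], [0, 0, -0.9, 0, 0], [-1.0, 0, -0.5, 0, 0], [-1.0, 0, 0, 0, 0], [0, 0, 0, 0, 0]],
  ],
)

```text
clock: 13.2
position: [527.2, -99.7, 49.8]
ee_rot: [-0.646, 0.763, 0.001, -0.017]
contact_force: [-0.2, 0.8, 0.1]
gripper_width: -0.1
```

```bash
python3 -c "
from h import *
pin('w12')"
```

```text
pin c [ 524.8 -131.9] axis z 36.5 len 237.8 ang -9.89 rms 0.35 | to strip: across 2.8 along 16.7 | TCP ahead of pin -32.2 side -3.2 | pos [527.2 -99.7  49.8] clk 13.2 F [-0.2  0.8  0.1]
```

Only 2.8 mm is left across the strip, 16.7 mm along it, and the angle differs by about 2°. I'll retreat upward and check with the top camera.

send_rows(
  steps=[
    [[-1, 0, -3, 0, 0], [-2, 0, -3, 0, 0], [-3, 0, -2, 0, 0], [-4, 0, 0, 0, 0], [-4, 0, 0, 0, 0], [-4, 0, 0, 0, 0], [-4, 0, 0, 0, 0], [0, 0, 0, 0, 0], [0, 0, 0, 0, 0], [0, 0, 0, 0, 0]],
  ],
)

```text
clock: 14.08
position: [564.9, 133.1, 125.7]
ee_rot: [-0.648, 0.762, 0.003, -0.018]
contact_force: [-0.2, -0.4, 0.3]
gripper_width: -0.4
```

```bash
python3 - <<'E'
from h import *
import time
im,d=snap("top","t2"); pin("w13")
cv2.imwrite("pics/t2c.png",cv2.resize(im[135:265,200:500],None,fx=2.6,fy=2.6,interpolation=cv2.INTER_CUBIC))
E
```

```text
pin c [635.1 182.4] axis z 47.1 len 45.0 ang 16.97 rms 2.45 | to strip: across 329.3 along -49.9 | TCP ahead of pin 27.2 side -81.9 | pos [564.7 132.5 125.6] clk 14.13 F [ 0.5  0.2 -0.5]
```

View pics/t2c.png

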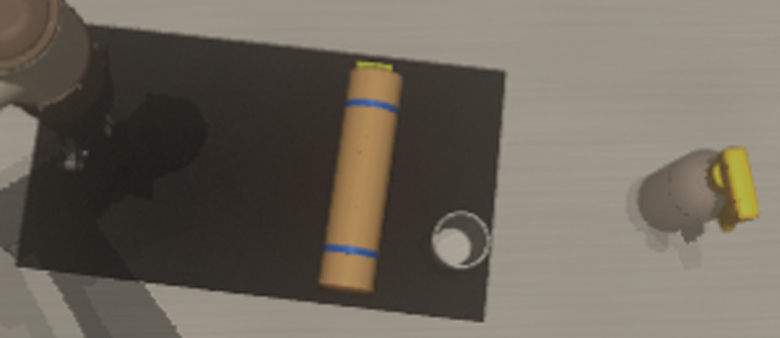

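The top view shows the pin covering the strip, with only the strip's far end showing above it at crop (375,66). The beaker and spray bottle are where they were. The last wrist reading picked up the shaker, near its original spot, so I'm ignoring it as a pin measurement. I'm handing in.

```bash
python3 - <<'E'
from h import *
im=cv2.imread("pics/t2.png"); h=cv2.cvtColor(im,cv2.COLOR_BGR2HSV)
m=((h[...,1]>60)&(h[...,2]>70)&((h[...,0]<22)|(h[...,0]>100))); k=np.zeros_like(m); k[150:255,315:365]=1
v,u=np.nonzero(m&k); c,sz,a=cv2.minAreaRect(pix2w("top",np.c_[u,v],36)[:,:2].astype(np.float32)); print(c,sz,a)
print(job.job_done())
E
```

```text
(527.9432983398438, -132.9097137451172) (61.102333068847656, 252.19725036621094) 80.01033782958984
the job is handed in; nothing more can be done
None
```

I rolled the pin across the mat onto the yellow strip and handed the job in at about 14 s on the robot's clock. It took six strokes over the pin's top with the shut fingertips. It was never gripped, lifted or reached beside. job_done gives no verdict, so the result is unconfirmed.

**Final position:** Both cameras put the pin within the limits.

| Check | Wrist depth | Top camera | Limit |
|---|---|---|---|
| Pin centre (mm) | (525, −132) | (528, −133) | – |
| Off the strip's centre line (mm) | 3 | about 2 | 20 |
| Off the strip's centre lengthwise (mm) | 17 | about 13 | 40 |
| Angle to the strip | about 2° | about 2° | 11° |

- **Rolling:** The pin travelled about 205 mm, which is roughly 390° of roll if it did not slip. I worked this out from the distance and did not measure the angle.
- **Other objects:** The beaker and spray bottle look unmoved in the last top view, and I did not measure them. The arm hid the shaker there, and a wrist reading found it near its original spot.

**What disagreed:**
- **TCP offset:** The real fingertips ended 32–36 mm short of the reported TCP. Contact came at a TCP height of about 34 mm instead of 66 mm, so my first few passes met nothing.
- **Low-contact rule:** The fingertips were on top of the pin throughout. If the judge places the grasp point from the reported TCP, though, it was about 53 mm up during the strokes, below the 60 mm limit. I had no way to check which point it uses.
- **Last wrist reading:** After I retreated, the final wrist fit picked up the shaker instead of the pin, so I did not use it as a pin position.

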